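Lid-seal check on a shelved sauce jar

ROBOT

A 6-joint arm with a two-finger parallel gripper is mounted at the origin on the work surface. World frame = base frame: x ahead of the robot, y to its left, z up, the work surface at z = 0. Lengths are in mm, angles in rad, forces in N, time in s.
With the tool pointing down it reaches from about 300 to 775 mm from the base axis. Payload 14.6 kg.
Tool frame: the origin (TCP) lies between the finger pads; the fingertips stand 19 mm ahead of it and the grasp point (between the pads) is the TCP; z points along the fingers, y is the line along which they close (so a half turn about z gives the same grasp; the last joint's range is limited). The gripper opens to 94 mm and grips with 3 to 60 N. Pads are 16 mm wide; open, the fingers measure 119 mm over their backs; the gripper's body (75 mm by 177 mm) begins 78 mm behind the grasp point.
Start: joints at [-1.228, 0.3, 1.521, -0, 1.321, -0.067], TCP at [219.126, -504.453, 224.446] pointing down, gripper open.
Joint ranges: [-3.03, 3.03], [-0.79, 2.21], [0.23, 2.52], [-1.04, 4.18], [0, 3.07], [-2.55, 2.55]. Speed limits (rad/s): [2.22, 2.22, 2.57, 3.14, 3.14, 3.14].

INTERFACE

Orientations are given as [roll, pitch, yaw] about the fixed x, y, z axes, in that order (R = Rz(yaw) Ry(pitch) Rx(roll)).
In Python, from cell import monitor, imaging, job, find_in, trace gives the robot as it stands. The module is installed in compiled form; this text tells all that it offers.
- The arm moves only by the tool arm_command, never from a script. Its argument "steps" is a list of rows, each a list of 5 numbers: the opening, from 0 (shut) to 1 (fully open), then the shift along the tool's x, y, z in mm, then the turn about the tool's z in degrees. In form: [[gripper, dx, dy, dz, turn], ...]. A call has 1 to 20 rows; each row is the pose to reach, as a shift and turn from the pose commanded when the call began, along the tool's axes at that moment; what a row does not reach only later rows make up. A row lasts 1/8 s, in which the tool goes at most 62.5 mm and 10.7 degrees, less where a joint would pass 70% of its speed; a pose out of reach is approached as far as the arm can. A call with a gripper value outside its range is refused whole. The fingers move at their own pace and stop on an object; "force" is the grip in N (left out, the last holds). Time passes only in rows, so rows that repeat a pose let the fingers close. It gives the time, the measured TCP pose, the force, the opening and the grip force at its end, in the units of the state.
- monitor.read_state(): the state, without advancing time (a new reading comes with each control period).
- imaging.camera(name): name is "scene" or "top"; returns a dict with "img" (384x512x3 uint8, red, green, blue), "mtx" (3x3 intrinsics, pixels), "D" ([k1, k2, p1, p2, k3] as OpenCV has them; the pictures are not rectified), "view" (4x4, takes a point from world to camera coordinates). Camera axes: x right, y down, z forward; pixel columns grow to the right and rows downward; lengths in mm; the calibration is good to about 2 mm. A picture is of the moment at which its call begins. There is no depth.
- job.sign_off(): hands the job in; it is judged then, once.
Trained networks look in a picture, given as the dict that the camera call returned (one of the last four; its "shot" number tells which), for a name from the list of things; names that differ only in an ending like _2 or _b are one class to them, and where a whole thing is asked for, a point or a joint stands for the part that bears it (a point fixed in the world has none). Each returns a list of dicts, best first, with "p" (0 to 1); they miss things now and then, are a little off and sometimes report something else, mostly with a low value. They report only what shows in the picture. A call takes as long as a camera call. They do not tell look-alikes from the thing itself.
- find_in(picture, target): "rect" ([centre column, centre row, width, height] in pixels, round what is visible of it).
- trace(picture, target): "region" (384x512 bool, what is visible of it) and "rect" ([centre column, centre row, width, height] in pixels, round what is visible of it).
The state is a dict: "clock": time; "joints": joint angles; "qd": joint speeds; "effort": joint torques, N m; "eef_pos": TCP position; "eef_rot": TCP orientation; "wrist_force": force on the tool from outside, world axes, zero at the start; "moment": the same for the moment, N m; "finger_gap": finger opening in mm; "finger_force": force on a finger pad.
Only numpy, scipy, OpenCV 4.12 (cv2) and the standard library are available. Lean on these libraries where they do the work, as an engineer would, in place of code of your own. Each camera call takes 0.05 s, during which the arm holds its last target. There are 200 camera calls.

TASK

Check the seal of the widest of the three jars in the sloping rack: slide the spring gauge out through the open end of its fork holder (it cannot be lifted out), then put its tip on the raised button in the middle of that jar's lid, with the gauge square to the tilted lid, and press gently until the plunger is about half way in. Finish while still holding the gauge there, steady; do not let go of it, and leave the jars, the bottle and the tin where they stand.

Things in the scene. Friction and masses are not known exactly. Their poses are not given: they have to be found in the camera images.
- gauge_grip (a point): Where to grip the spring gauge (151 mm long, 175 g; at the start upright in the fork): on its axis, 125 mm above the free plunger tip. The black square handle, 24 x 24 mm, runs from 34 mm below to 26 mm above this point. z runs along the gauge from tip to handle; x and y are square to the handle's faces, at the start along the fork's x and y.
- gauge: The spring gauge; origin on its axis at the free plunger tip, z towards the handle. Going up: plunger 25 mm (8 mm rod, flat 12 mm tip); barrel 30 mm wide, 40 long (under the fork); neck 14 mm wide, 20 long (in the slot); collar 34 mm wide, 6 thick (rests on the fork, underside 85 mm above the origin); square handle 60 mm long.
- gauge_tip (a point): Centre of the flat end of the gauge's plunger, on the gauge's axis, 125 mm below the grip point when the plunger is free (less what it is pressed in).
- plunger (a joint): How far the plunger is pressed into the gauge, in m: 0 free, 0.016 fully in. It springs back; pressing takes about 1.2 N to start, 2.8 N half way in, 4.4 N just before the stop.
- fork: Steel fork fixed to the bench, 125 mm high; origin on the bench under the gauge's axis. x points along the slot to the post (face 43 mm off); the slot, 18 mm wide, opens to -x, the prongs (8 mm thick, 48 mm over both) ending 30 mm from the axis. The gauge can rise 12 mm but not leave upward; drawn 50 mm to -x it is clear. The base plate (8 mm thick) reaches 40 mm to -x.
- lid_spot (a point): Spot to test: centre of the top of the raised button (22 mm wide, 2 mm high) in the middle of the widest jar's lid. That jar is 84 mm wide, 72 mm tall, 450 g, loose in its bay; the others are slimmer and taller with the same lids. z is the lid's outward normal, 0.33 rad (19 degrees) off vertical towards the rack's low front; y along the rack; x up the slope.
- rack: Steel rack with three bays in a row, 308 mm long, 140 mm deep, fixed; origin on the bench under its centre. y along the row (bays 100 mm apart), x towards its high back. Its floor slopes 0.33 rad down to the front (-x, robot's side), where a 22 mm ledge stops the jars. Which jar is in which bay varies.
- wide_jar: The widest jar (see lid_spot); this origin is on the rack's floor at the front ledge, where the jar touches it.
- slim_jar1: A slim jar, 62 mm wide and 98 mm tall, leaning in the rack; origin on the rack's floor at the front ledge. Leave alone.
- slim_jar2: A slim jar, 58 mm wide and 90 mm tall, leaning in the rack; origin on the rack's floor at the front ledge. Leave alone.
- sauce_bottle: Tall sauce bottle, 62 mm wide, 190 mm high, standing to the left of the rack; origin at its foot. Leave alone.
- tin: Food tin, 66 mm wide, 85 mm high, standing on the far right; origin at its foot. Leave alone.
Things that resemble listed ones, but are neither listed nor needed, are in the scene too. Leave any green or turquoise look-alike of the wide_jar alone.

How it is judged (in metres and radians):
On the way:
1. the gauge is out of the fork and held in the gripper (horizontal distance between gauge_grip and fork above 0.05 m and contact force between the fingers and gauge above 1 N and contact force between gauge and fork below 0.05 N and height (world z) of gauge_tip above 0.02 m), for 0.2 s.
At the end, for the whole second after the job is handed in: Gauge gripped, still, off fork and rack; tip within 10 mm of the centre of the wide jar's lid button; axis within 0.15 rad of the lid normal; plunger 3 to 13 mm in; 0.8 to 6 N on the jar; wide jar within 15 mm, other jars, bottle and tin within 20 mm of their starts (distance between gauge_tip and lid_spot below 0.01 m and angle between the z axis of gauge_grip and the z axis of lid_spot, either way round below 0.15 rad and value of joint plunger between 0.003 and 0.013 m and contact force between gauge and wide_jar between 0.8 and 6 N and contact force between gauge and fork below 0.05 N and contact force between gauge and rack below 0.05 N and contact force between the fingers and gauge above 1 N and linear speed of gauge below 0.02 m/s and distance of wide_jar from where it was at the start of the episode below 0.015 m and distance of each of slim_jar1, slim_jar2, sauce_bottle, tin from where it was at the start of the episode below 0.02 m); the arm keeps its last pose, push and grip.
It fails at once if the gauge is rammed into the jar (over 20 N) (contact force between gauge and wide_jar above 20 N).
It fails at once if a jar, the bottle or the tin is knocked out of place (30 mm) (distance of any of wide_jar, slim_jar1, slim_jar2, sauce_bottle, tin from where it was at the start of the episode above 0.03 m).
It also fails if it takes over 45 s, if anything falls off the work surface, if the arm or the gripper's body presses on something with over 40 N, if the wrist force passes 120 N, or if a joint passes its speed limit or range.

## Working session

There is one attempt and no reset: what is moved stays moved. The work goes in short steps, Python scripts to look and compute and a tool call to move; the robot and the scene stay as the last step left them, time stands still between calls to the robot, and variables do not carry over. Pictures are saved under pics/ and viewed, at most 10 in all, crops included, and the job is handed in when it is done.

Besides the shell and the picture viewer there is one more tool, called after "Emit:" as name(argument=value, ...) on one line, values as JSON. arm_command: Moves the arm, as the interface text tells. Its arguments: {"type":"object","properties":{"steps":{"type":"array","items":{"type":"array","items":{"type":"number"}}},"force":{"type":"number"}},"required":["steps"]}

```bash
mkdir -p pics
cat > h.py <<'E'
import numpy as np, cv2
from cell import monitor, imaging, job, find_in, trace
def ray(pic,uv):
    p=cv2.undistortPoints(np.array([[uv]],float),np.array(pic["mtx"]),np.array(pic["D"]))[0,0]
    V=np.array(pic["view"]);R=V[:3,:3];t=V[:3,3]
    d=R.T@np.array([p[0],p[1],1]);return -R.T@t,d/np.linalg.norm(d)
def atz(pic,uv,z):
    o,d=ray(pic,uv);return o+d*(z-o[2])/d[2]
def proj(pic,P):
    V=np.array(pic["view"]);return cv2.projectPoints(np.array(P,float).reshape(-1,3),cv2.Rodrigues(V[:3,:3])[0],V[:3,3],np.array(pic["mtx"]),np.array(pic["D"]))[0][:,0]
def tri(rays):
    A=0;b=0
    for o,d in rays:
        M=np.eye(3)-np.outer(d,d);A=A+M;b=b+M@o
    return np.linalg.solve(A,b)
E
python3 - <<'E'
from h import *
s=monitor.read_state();print(s)
for n in("scene","top"):
    p=imaging.camera(n);cv2.imwrite(f"pics/{n}0.png",cv2.resize(p["img"][:,:,::-1],(800,600)))
    o,d=ray(p,(256,192));print(n,o.round(),d.round(2))
    for t in("gauge","fork","rack","wide_jar","slim_jar1","sauce_bottle","tin"):
        print(t,[(round(x["p"],2),np.round(x["rect"]).tolist()) for x in find_in(p,t)])
E
```

```text
{'clock': 0.0, 'joints': array([-1.22756592e+00,  3.00473372e-01,  1.52158545e+00,  8.41436831e-06,
        1.32071233e+00, -6.65969682e-02]), 'qd': array([-0.00053298, -0.00106542,  0.00010429, -0.00081683,  0.00268573,
        0.00117874]), 'effort': array([ 1.40397956e-04, -5.31810915e+01, -3.52736056e+01,  7.07768463e-02,
        2.42942985e-02, -9.88931151e-05]), 'eef_pos': array([ 219.06584069, -504.22190672,  223.88322999]), 'eef_rot': array([-3.14041731e+00, -8.65583336e-05,  4.09825236e-01]), 'wrist_force': array([-0.09731107,  0.28773172, -0.01600877]), 'moment': array([ 0.03787653, -0.0240043 ,  0.02329889]), 'finger_force': 0.0, 'finger_gap': 94.0950683640477}
scene [1181. -666.  738.] [-0.54  0.65 -0.54]
gauge [(0.92, [100.0, 274.0, 24.0, 61.0])]
fork [(0.75, [120.0, 310.0, 69.0, 85.0])]
rack [(0.9, [261.0, 230.0, 126.0, 82.0])]
wide_jar [(0.89, [163.0, 221.0, 48.0, 44.0]), (0.59, [258.0, 207.0, 38.0, 42.0]), (0.55, [269.0, 157.0, 25.0, 26.0])]
slim_jar1 [(0.78, [221.0, 220.0, 36.0, 43.0]), (0.67, [277.0, 186.0, 31.0, 44.0])]
sauce_bottle [(0.67, [346.0, 148.0, 24.0, 64.0]), (0.32, [222.0, 220.0, 34.0, 45.0])]
tin [(0.79, [232.0, 324.0, 38.0, 50.0])]
top [ 483.   92. 1254.] [ 0.04 -0.01 -1.  ]
gauge [(0.73, [384.0, 197.0, 20.0, 12.0])]
fork [(0.61, [374.0, 196.0, 37.0, 29.0])]
rack [(0.89, [254.0, 180.0, 96.0, 57.0])]
wide_jar [(0.93, [250.0, 186.0, 26.0, 31.0]), (0.78, [241.0, 233.0, 34.0, 34.0]), (0.68, [174.0, 231.0, 32.0, 29.0]), (0.6, [301.0, 237.0, 29.0, 26.0]), (0.17, [338.0, 136.0, 25.0, 26.0])]
slim_jar1 [(0.75, [221.0, 186.0, 15.0, 25.0]), (0.74, [283.0, 193.0, 20.0, 25.0])]
sauce_bottle [(0.9, [140.0, 177.0, 32.0, 13.0]), (0.62, [252.0, 188.0, 24.0, 30.0])]
tin [(0.65, [339.0, 133.0, 26.0, 24.0])]
```

View pics/scene0.png

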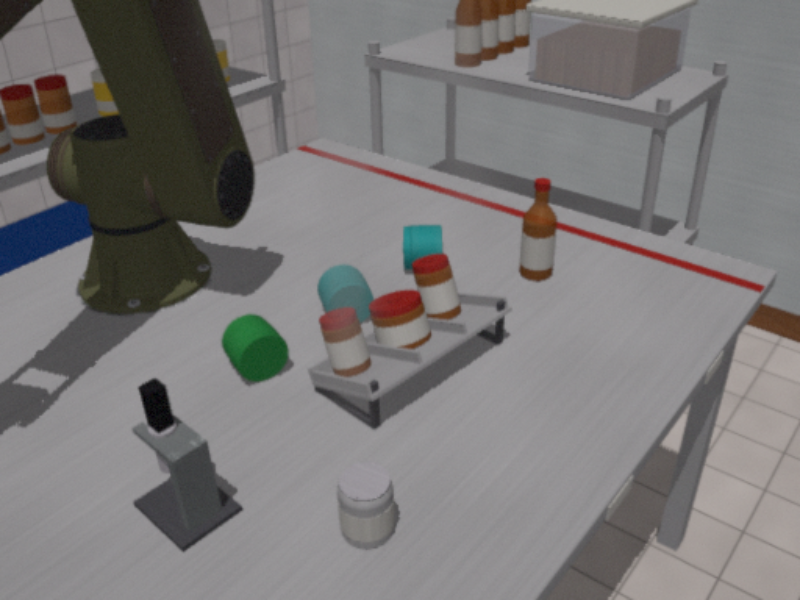

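View pics/top0.png

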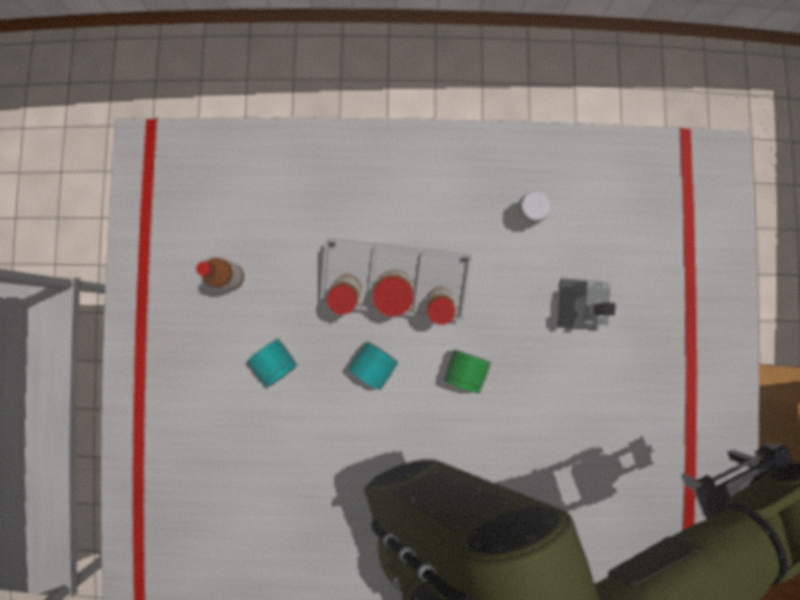

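The scene picture shows the gauge (black handle) in the fork at (157,405), the rack with three red-lidded jars at (400,330), the tin at (367,505) and the bottle at (538,230). The top picture shows the rack at (393,280).

Wide-jar candidates in the top view are the red-lidded jar in the middle bay at (393,295), two turquoise cylinders lying at (271,362) and (372,365), and a green one at (466,371). The middle-bay jar fits, because it is in the rack, upright and has the widest red lid. I'll confirm it in an enlarged crop.

Run:
```python
from h import *
s=imaging.camera("scene");t=imaging.camera("top")
import pickle;pickle.dump((s,t),open("p0.pkl","wb"))
def crop(p,x,y,w,h,k):return cv2.resize(p["img"][y:y+h,x:x+w,::-1],(w*k,h*k),interpolation=cv2.INTER_CUBIC)
# fork: scene origin (70,235) 5x ; top origin (345,165) 5x
cv2.imwrite("pics/fork.png",np.hstack([crop(s,80,235,80,120,5),crop(t,340,140,80,120,5)]))
# rack: scene (190,155) , top(195,145)
cv2.imwrite("pics/rack.png",np.vstack([crop(s,190,155,150,120,4)[:300*2-300+0] if 0 else cv2.resize(crop(s,195,155,136,120,4),(340,300)) if 0 else crop(s,195,155,135,70,5)[:, :675], crop(t,190,150,135,50,5)]))
for n,p in(("s",s),("t",t)):
    for nm in("gauge","wide_jar"):
        for x in trace(p,nm):
            ys,xs=np.nonzero(x["region"]);print(n,nm,round(x["p"],2),np.round(x["rect"],1),xs.mean().round(1),ys.mean().round(1),len(xs))
```

```text
s gauge 0.95 [100.6 272.8  26.   64.1] 101.1 264.6 760
s wide_jar 0.82 [164.1 223.2  46.6  42.1] 162.9 222.3 1297
s wide_jar 0.78 [256.9 205.9  39.1  37.2] 256.0 204.2 1197
s wide_jar 0.69 [221.1 188.3  34.2  33. ] 220.7 185.7 833
s wide_jar 0.63 [269.6 158.9  27.1  26. ] 268.9 155.1 547
t gauge 0.64 [386.8 198.3  12.7  10.2] 386.2 197.3 124
t wide_jar 0.92 [175.1 232.4  34.7  27.2] 173.6 231.8 585
t wide_jar 0.83 [238.4 232.6  33.7  33.3] 238.4 233.6 595
t wide_jar 0.82 [252.1 188.4  24.5  29.7] 251.5 187.0 635
t wide_jar 0.73 [300.3 238.6  31.6  26.4] 298.9 237.5 598
```

View pics/fork.png

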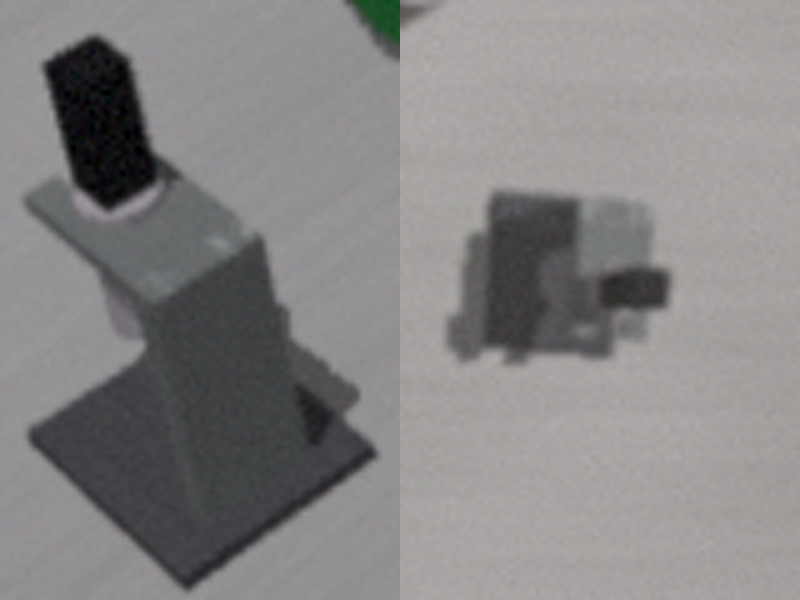

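View pics/rack.png

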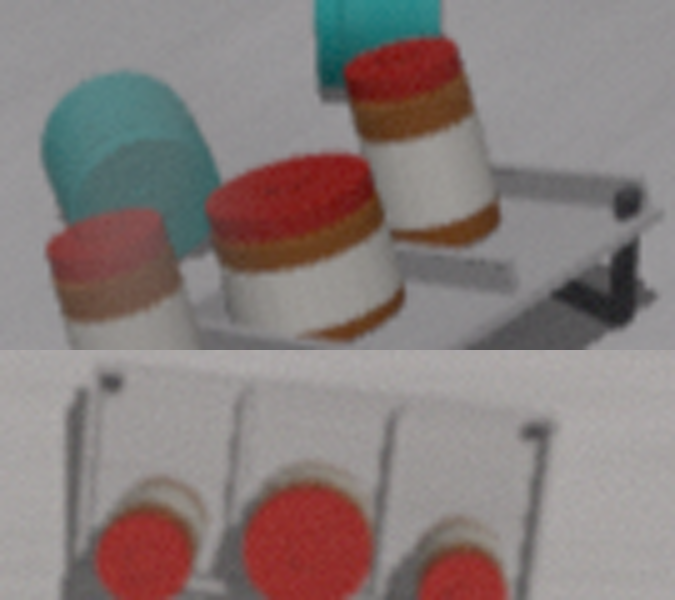

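The crops show the red-lidded widest jar in the middle bay: scene crop (300,200), top crop (308,548), clearly wider than its red-lidded neighbours. The two teal and one green look-alikes lie outside the rack. The fork post is on the +x (far) side, so the slot opens towards the robot.

```bash
cat > fit.py <<'E'
from h import *
import pickle
from scipy.optimize import minimize
s,t=pickle.load(open("p0.pkl","rb"))
S=lambda u,v:(u/5+80,v/5+235)
T=lambda u,v:((u-400)/5+340,v/5+140)
print("fork top scene z125 +x+y,+x-y,-x-y",*[atz(s,S(*q),125).round(1)[:2] for q in((262,237),(155,303),(28,203))])
print("plate z8",*[atz(s,S(*q),8).round(1)[:2] for q in((187,572),(32,432),(375,452))])
print("handle top z191",*[atz(s,S(*q),191).round(1)[:2] for q in((98,36),(45,66),(128,62),(75,85))])
print("top: fork z125",*[atz(t,T(*q),125).round(1)[:2] for q in((578,200),(655,203),(648,338))],"handle z191",atz(t,T(670,270),191).round(1),atz(t,T(668,306),191).round(1))
R0=lambda u,v:(u/5+190,(v-350)/5+150)
for z in(70,90):
    a,b=atz(t,R0(110,380),z),atz(t,R0(537,430),z);d=a-b;print("rack back",z,a.round(1)[:2],b.round(1)[:2],np.hypot(*d[:2]).round(1),"yaw",np.arctan2(-d[0],d[1]).round(4))
d=a-b;yaw=np.arctan2(-d[0],d[1])
def mask(p,cx,cy):
    h=cv2.cvtColor(p["img"],cv2.COLOR_RGB2HSV);m=(((h[...,0]<6)|(h[...,0]>172))&(h[...,1]>120)).astype(np.uint8)
    n,l=cv2.connectedComponents(m);c=l[cy,cx];return (l==c).astype(np.uint8)
ms=mask(s,195+295//5,155+38);mt=mask(t,190+308//5,150+200//5)
for m in(ms,mt):
    ys,xs=np.nonzero(m);print("mask",len(xs),xs.mean().round(1),ys.mean().round(1),xs.min(),xs.max(),ys.min(),ys.max())
K=8
def hull(p,P,R,h,yaw,tilt=.33):
    ex=np.array([np.cos(yaw),np.sin(yaw),0]);ey=np.array([-ex[1],ex[0],0]);n=-np.sin(tilt)*ex+np.cos(tilt)*np.array([0,0,1]);u=np.cross(ey,n)
    a=np.linspace(0,2*np.pi,60)[:,None];c=R*(np.cos(a)*u+np.sin(a)*ey)
    q=proj(p,np.vstack([P+c,P-n*h+c]));m=np.zeros(p["img"].shape[:2],np.uint8)
    cv2.fillConvexPoly(m,cv2.convexHull(np.round((q)*16).astype(np.int32)),1,lineType=8,shift=4);return m
def hull_big(p,P,R,h,yaw,x0,y0,w,hh):
    ex=np.array([np.cos(yaw),np.sin(yaw),0]);ey=np.array([-ex[1],ex[0],0]);n=-np.sin(.33)*ex+np.cos(.33)*np.array([0,0,1]);u=np.cross(ey,n)
    a=np.linspace(0,2*np.pi,60)[:,None];c=R*(np.cos(a)*u+np.sin(a)*ey)
    q=(proj(p,np.vstack([P+c,P-n*h+c]))-[x0,y0]+.5)*K-.5;m=np.zeros((hh*K,w*K),np.uint8)
    cv2.fillConvexPoly(m,cv2.convexHull(np.round(q*16).astype(np.int32)),1,shift=4);return m
big=[]
for p,m in((s,ms),(t,mt)):
    ys,xs=np.nonzero(m);x0,y0=xs.min()-6,ys.min()-6;w,h=xs.max()+7-x0,ys.max()+7-y0
    big.append((p,(cv2.resize(m[y0:y0+h,x0:x0+w].astype(np.float32),(w*K,h*K),interpolation=cv2.INTER_LINEAR)>.5),x0,y0,w,h))
def cost(v):
    return sum((hull_big(p,v[:3],v[3],v[4],yaw,x0,y0,w,h)!=m).sum()/K/K for p,m,x0,y0,w,h in big)
# start from triangulated centroids
cen=[np.argwhere(m).mean(0)[::-1] for m in(ms,mt)]
P=tri([ray(s,cen[0]),ray(t,cen[1])]);print("tri",P.round(1))
best=None
for z in(0,10):
    r=minimize(cost,[*(P+[0,0,z]),42,14],method="Nelder-Mead",options=dict(initial_simplex=np.array([[*(P+[0,0,z]),42,14]]+[[*(P+[0,0,z]+d),42+e,14+f] for d,e,f in(([8,0,0],0,0),([0,8,0],0,0),([0,0,8],0,0),([0,0,0],3,0),([0,0,0],0,4))]),maxiter=600))
    print("lid",r.x.round(1),r.fun)
E
python3 fit.py
```

```text
fork top scene z125 +x+y,+x-y,-x-y [ 578.1 -296.3] [ 574.9 -342.1] [ 494.  -339.2]
plate z8 [ 584.8 -361.9] [ 479.5 -356.8] [ 595.2 -277.7]
handle top z191 [ 511.7 -304.8] [ 510.9 -327.3] [ 532.9 -307.2] [ 528.6 -327. ]
top: fork z125 [ 571.8 -294.1] [ 570.6 -344.1] [ 485.4 -339. ] handle z191 [ 525.7 -327.5  191. ] [ 504.3 -326.1  191. ]
rack back 70 [647.5 226.7] [618.4 -52.9] 281.1 yaw -0.1036
rack back 90 [644.7 224.4] [616.1 -50.5] 276.3 yaw -0.1036
mask 412 252.8 194.1 237 269 186 203
mask 505 250.9 189.2 239 263 177 201
tri [538.9  97.7  99.3]
lid [537.3  97.8 105.2  39.6  10.7] 34.734375
lid [537.2  97.8 105.1  39.6  10.7] 34.640625
```

Fork axis is at about (519,-317) with yaw about -0.04. The lid top centre is about (537,98,105) and the rack yaw is -0.104. The tool cannot tilt, so I'll pivot the gauge in the pads against the prong ends, then half-turn the tool. First I move above the handle.

Emit:
arm_command(steps=[[1,20,-3,-10,2],[1,60,-9,-20,6],[1,105,-16,-20,10],[1,150,-22,-20,14],[1,195,-29,-20,18],[1,240,-36,-20,22],[1,285,-42,-20,26],[1,320,-48,-20,26],[1,342,-51,-20,26],[1,350,-52,-20,26],[1,350,-52,-20,26],[1,350,-52,-20,26]])

```text
clock: 2.6
eef_pos: [518.7, -318.0, 244.5]
eef_rot: [3.141, 0.0, -0.045]
wrist_force: [0.9, -1.0, -1.4]
finger_gap: 94.1
finger_force: 0.0
```

```bash
cat > look.py <<'E'
from h import *
import sys,pickle
n=sys.argv[1]
st=monitor.read_state();print(st["clock"],st["eef_pos"].round(1),st["eef_rot"].round(3),st["wrist_force"].round(2),st["finger_gap"].round(1),round(float(st["finger_force"]),1))
s=imaging.camera("scene");t=imaging.camera("top");pickle.dump((s,t),open(f"{n}.pkl","wb"))
u,v=proj(s,st["eef_pos"])[0].astype(int);a,b=proj(t,st["eef_pos"])[0].astype(int);print("tcp px",u,v,a,b)
def crop(p,u,v):
    x=min(max(u-40,0),432);y=min(max(v-50,0),264);print("crop origin",x,y)
    return cv2.resize(p["img"][y:y+120,x:x+80,::-1],(400,600),interpolation=cv2.INTER_CUBIC)
cv2.imwrite(f"pics/{n}.png",np.hstack([crop(s,u,v),crop(t,a,b)]))
E
python3 look.py p1
```

```text
Traceback (most recent call last):
  File "look.py", line 4, in <module>
    st=monitor.read_state();print(st["clock"],st["eef_pos"].round(1),st["eef_rot"].round(3),st["wrist_force"].round(2),st["finger_gap"].round(1),round(float(st["finger_force"]),1))
                                                                                                                       ^^^^^^^^^^^^^^^^^^^^^^
AttributeError: 'float' object has no attribute 'round'
```

```bash
sed -i 's/st\["finger_gap"\].round(1)/round(float(st["finger_gap"]),1)/' look.py; python3 look.py p1
```

```text
2.6 [ 518.7 -318.   244.5] [ 3.141  0.    -0.045] [ 0.88 -1.01 -1.44] 94.1 0.0
tcp px 89 223 397 195
crop origin 49 173
crop origin 357 145
```

View pics/p1.png

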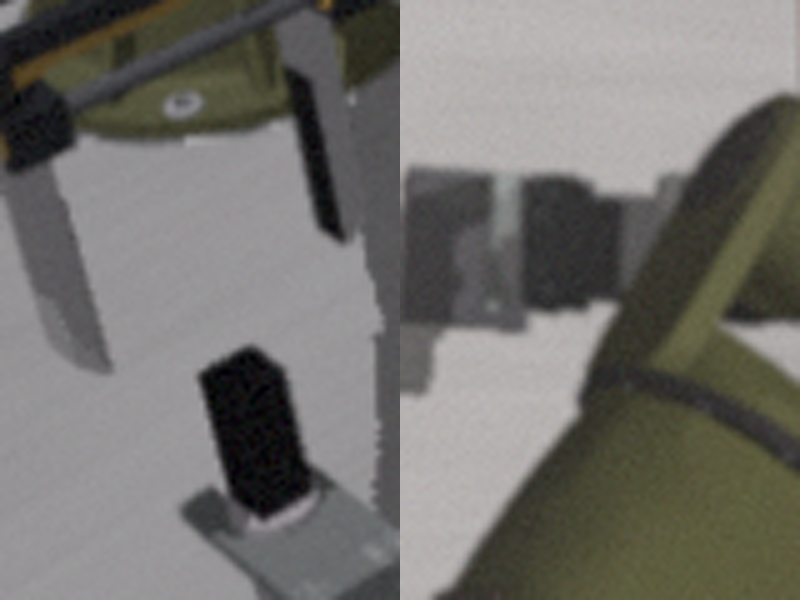

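The open fingers straddle the black handle: handle top is at (243,365) in the left crop and the fingertips are at (110,370) and (345,240). I descend and grip.

Emit:
arm_command(steps=[[1,0,0,20,0],[1,0,0,45,0],[1,0,0,65,0],[1,0,0,76,0],[1,0,0,79,0],[1,0,0,79,0],[0.2,0,0,79,0],[0,0,0,79,0],[0,0,0,79,0],[0,0,0,79,0],[0,0,0,79,0],[0,0,0,79,0],[0,0,0,79,0]], force=20)

```text
clock: 4.32
eef_pos: [519.4, -317.3, 165.5]
eef_rot: [-3.142, -0.0, -0.044]
wrist_force: [0.0, 0.1, 0.1]
finger_gap: 27.1
finger_force: 0.4
```

Emit:
arm_command(steps=[[0,0,0,0,0],[0,0,0,0,0],[0,0,0,0,0],[0,0,0,-3,0],[0,0,0,-5,0],[0,0,0,-5,0]])

```text
clock: 5.08
eef_pos: [519.5, -317.4, 170.6]
eef_rot: [3.141, -0.0, -0.044]
wrist_force: [-0.1, -0.8, -1.9]
finger_gap: 23.7
finger_force: 20.0
```

Emit:
arm_command(steps=[[0,-4,0,-5,0],[0,-10,0,-5,0],[0,-18,0,-5,0],[0,-28,0,-5,0],[0,-40,0,-5,0],[0,-52,0,-5,0],[0,-64,0,-5,0],[0,-74,0,-5,0],[0,-80,0,-5,0],[0,-80,0,-5,0],[0,-80,0,-5,0]])

```text
clock: 6.45
eef_pos: [439.7, -313.8, 175.4]
eef_rot: [-3.142, -0.0, -0.044]
wrist_force: [0.1, 0.1, -1.7]
finger_gap: 24.0
finger_force: 20.0
```

```bash
python3 look.py p2
```

```text
6.45 [ 439.7 -313.8  175.4] [-3.142 -0.    -0.044] [ 0.08  0.13 -1.67] 24.0 20.0
tcp px 74 236 387 222
crop origin 34 186
crop origin 347 172
```

View pics/p2.png

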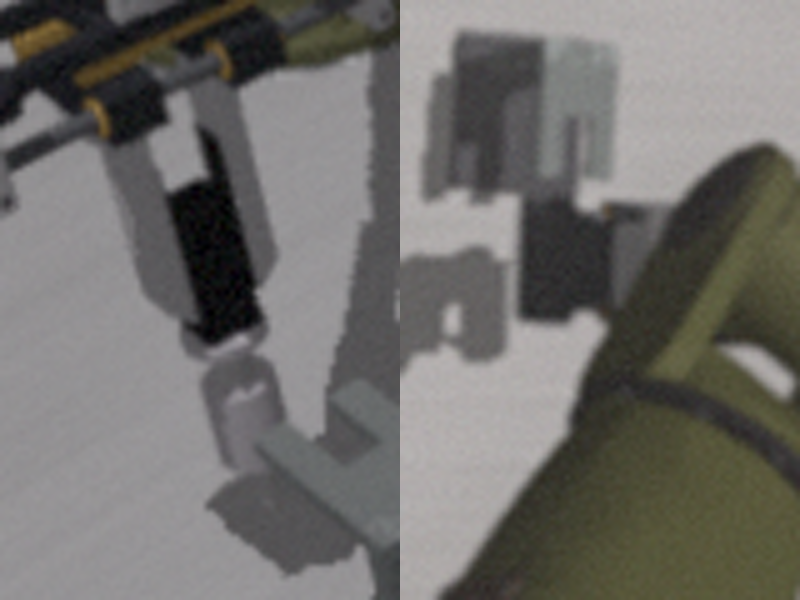

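The gauge is out of the slot and upright in the grip. In the left crop the collar is at (225,335), the barrel at (240,410) and the empty prong ends at (262,430) and (345,383). I measure the prong ends for the pivot.

Run:
```python
from h import *
import pickle
s,t=pickle.load(open("p2.pkl","rb"))
print(atz(s,(262/5+34,430/5+186),125),atz(s,(345/5+34,383/5+186),125))
print(atz(t,(212/5+347,180/5+172),125),atz(t,(146/5+347,190/5+172),125))
```

```text
[ 486.66769258 -332.2268502   125.        ] [ 489.2243263  -295.83364645  125.        ]
[ 484.12633498 -338.29521937  125.        ] [ 477.52270532 -295.5944337   125.        ]
```

Emit:
arm_command(steps=[[0,0,0,-12,0],[0,0,0,-25,0],[0,0,0,-33,0],[0,5,0,-35,0],[0,12,0,-35,0],[0,18,0,-35,0],[0,24,0,-35,0],[0,24,0,-35,0],[0,24,0,-35,0]], force=12)

```text
clock: 7.68
eef_pos: [463.4, -314.8, 210.3]
eef_rot: [-3.141, 0.0, -0.044]
wrist_force: [0.2, 0.1, -1.6]
finger_gap: 23.9
finger_force: 12.0
```

Emit:
arm_command(steps=[[0,4,0,0,0],[0,8,0,0,0],[0,12,0,0,0],[0,16,0,0,0],[0,20,0,0,0],[0,20,0,0,0],[0,20,0,0,0]])

```text
clock: 8.55
eef_pos: [483.5, -315.7, 210.4]
eef_rot: [-3.141, -0.0, -0.044]
wrist_force: [-0.9, 1.9, -1.1]
finger_gap: 24.1
finger_force: 12.0
```

Emit:
arm_command(steps=[[0,3,0,0,0],[0,6,0,0,0],[0,9,0,0,0],[0,12,0,0,0],[0,15,0,0,0],[0,18,0,0,0],[0,19,0,0,0],[0,19,0,0,0]])

```text
clock: 9.55
eef_pos: [502.5, -316.6, 210.4]
eef_rot: [-3.142, -0.0, -0.044]
wrist_force: [-2.8, 1.7, -2.0]
finger_gap: 23.8
finger_force: 12.0
```

```bash
python3 look.py p3
```

```text
9.55 [ 502.5 -316.6  210.4] [-3.142 -0.    -0.044] [-2.81  1.69 -1.98] 23.8 12.0
tcp px 89 234 392 201
crop origin 49 184
crop origin 352 151
```

View pics/p3.png

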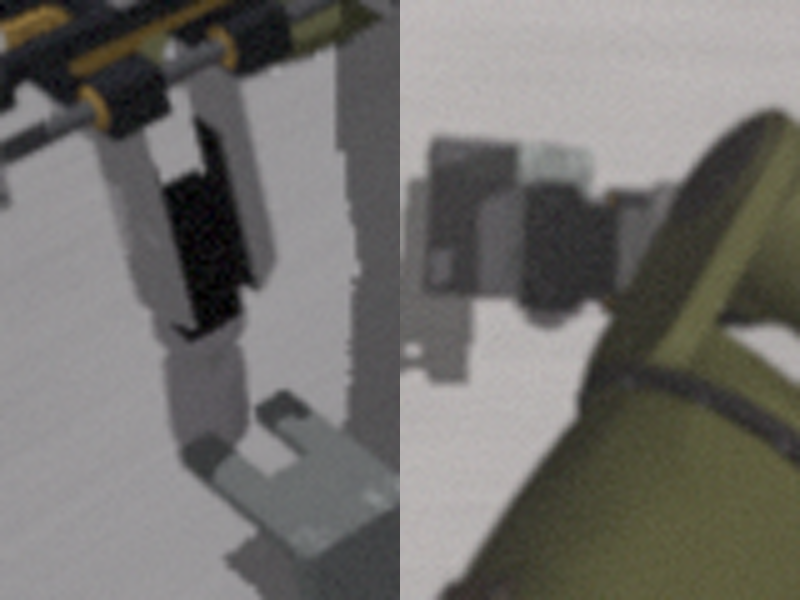

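The pivot works. In the left crop the barrel at (205,390) leans away from the upright line, tip towards the robot. I back off with a firm grip and measure the lean.

Emit:
arm_command(steps=[[0,-2,0,0,0],[0,-8,0,-3,0],[0,-18,0,-10,0],[0,-30,0,-25,0],[0,-42,0,-40,0],[0,-50,0,-50,0],[0,-50,0,-50,0],[0,-50,0,-50,0],[0,-50,0,-50,0]], force=40)

```text
clock: 10.78
eef_pos: [452.6, -314.2, 259.8]
eef_rot: [-3.141, 0.001, -0.044]
wrist_force: [0.9, 0.2, -2.2]
finger_gap: 23.6
finger_force: 40.0
```

```bash
cat > meas.py <<'E'
from h import *
import sys
from scipy.optimize import minimize
# gauge silhouette below the fingers, lean th about tool y, grip offset g along axis, e across
SEG=[(0,4,6),(4,25,4),(25,65,15),(65,85,7),(85,91,17)]
def sil(p,st,th,g,e,K=4,psi=0):
    yaw=st["eef_rot"][2];tx=np.array([np.cos(yaw),np.sin(yaw),0]);ty=np.array([tx[1],-tx[0],0])
    a=np.sin(th)*tx+np.cos(th)*np.array([0,0,1]);a=a+psi*ty;a/=np.linalg.norm(a)
    u=np.cross(ty,a);u/=np.linalg.norm(u);w=np.cross(a,u)
    O=st["eef_pos"]-(125+g)*a+e*u
    m=np.zeros((384*K,512*K),np.uint8);f=np.linspace(0,2*np.pi,40)[:,None];c=np.cos(f)*u+np.sin(f)*w
    for l,h,r in SEG:
        q=(proj(p,np.vstack([O+l*a+r*c,O+h*a+r*c]))+.5)*K-.5
        cv2.fillConvexPoly(m,cv2.convexHull(np.round(q*16).astype(np.int32)),1,shift=4)
    return m,O,a
if __name__=="__main__":
    n=sys.argv[1];st=monitor.read_state();s=imaging.camera("scene")
    print(st["clock"],st["eef_pos"].round(1),st["eef_rot"].round(3),st["wrist_force"].round(2))
    r=trace(s,"gauge");print([(x["p"],np.round(x["rect"],1)) for x in r][:2])
    K=4;reg=cv2.resize(r[0]["region"].astype(np.float32),(512*K,384*K))>.5
    R=.33
    # compare only below the collar top: rows under grip's lower handle
    def cost(v):
        m,O,a=sil(s,st,v[0],v[1],v[2]);yc=proj(s,O+91*a)[0][1]
        k=slice(int((yc)*K),None);return (m[k]!=reg[k]).sum()/K/K
    for th in np.arange(-.1,.61,.1):
        print(round(th,2),cost([th,0,0]).round(1),end="; ")
    for g0 in(0,):
        b=minimize(cost,[R,g0,0],method="Nelder-Mead",options=dict(initial_simplex=[[.3,0,0],[.45,0,0],[.3,5,0],[.3,0,5]]));print("\nfit th,g,e",b.x.round(3),b.fun)
    m,O,a=sil(s,st,*b.x);print("tip",O.round(1))
    u,v=proj(s,st["eef_pos"])[0].astype(int);x=max(u-35,0);y=max(v-20,0);k=8
    im=cv2.resize(s["img"][y:y+72,x:x+50,::-1],(400,576),interpolation=cv2.INTER_CUBIC);im2=im.copy()
    im=cv2.convertScaleAbs(im,alpha=1.5)
    for th,col in((b.x[0],(0,0,255)),(.33,(0,255,0))):
        mm=sil(s,st,th,b.x[1] if col[2] else 0,b.x[2] if col[2] else 0,K=8)[0][y*8:y*8+576,x*8:x*8+400]
        cs,_=cv2.findContours(mm,cv2.RETR_EXTERNAL,cv2.CHAIN_APPROX_NONE);cv2.drawContours(im2,cs,-1,col,1)
    cv2.imwrite(f"pics/{n}.png",np.hstack([im,im2]))
E
python3 meas.py m1
```

```text
10.775 [ 452.6 -314.2  259.8] [-3.141e+00  1.000e-03 -4.400e-02] [ 0.86  0.24 -2.17]
[(0.83, array([ 66.5, 218.3,  22.1,  63.7])), (0.21, array([120.5, 307.5,  66. ,  93.4]))]
-0.1 585.6; 0.0 460.7; 0.1 331.2; 0.2 212.8; 0.3 73.2; 0.4 126.7; 0.5 268.4; 0.6 421.1; 
fit th,g,e [0.313 1.601 1.03 ] 52.5
tip [ 412.6 -312.5  139.7]
```

View pics/m1.png

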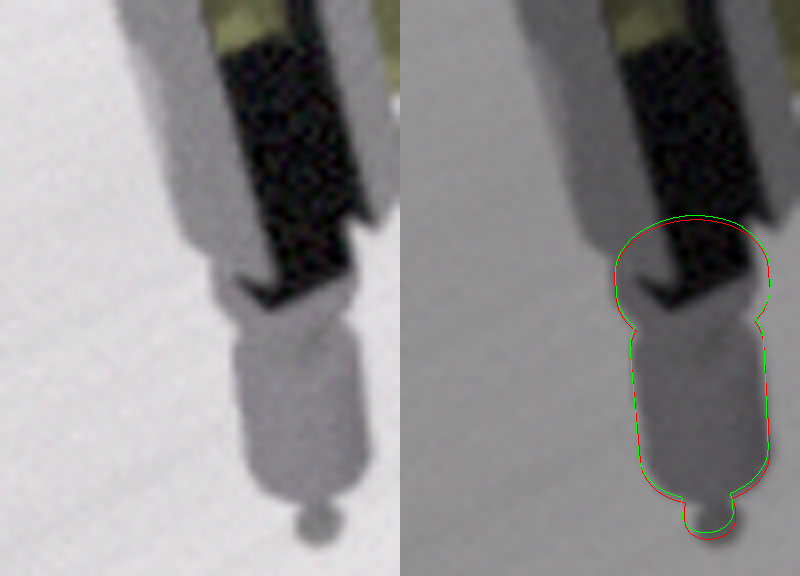

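The gauge leans 0.31–0.33 rad. The red fitted outline matches the barrel at (700,420) and the tip at (712,520). I lift, half-turn and carry it over the rack.

Emit:
arm_command(steps=[[0,0,0,-15,-4],[0,0,-5,-35,-12],[0,1,-18,-52,-22],[0,2,-38,-60,-32],[0,3,-62,-60,-42],[0,4,-88,-60,-52],[0,5,-115,-60,-62],[0,6,-143,-60,-72],[0,7,-171,-60,-82],[0,8,-199,-60,-92],[0,9,-227,-60,-102],[0,10,-255,-60,-112],[0,11,-283,-60,-122],[0,12,-311,-60,-132],[0,13,-339,-60,-142],[0,14,-365,-60,-152],[0,15,-388,-60,-161],[0,16,-406,-60,-169],[0,17,-416,-60,-175],[0,17,-418,-60,-176.6]])

```text
clock: 13.38
eef_pos: [487.9, 103.0, 320.2]
eef_rot: [-3.141, -0.001, 3.04]
wrist_force: [0.0, -0.4, -2.2]
finger_gap: 23.6
finger_force: 40.0
```

Emit:
arm_command(steps=[[0,0,0,0,0],[0,0,0,0,0],[0,0,0,0,0]])

```text
clock: 13.75
eef_pos: [487.9, 102.2, 320.5]
eef_rot: [-3.142, 0.0, 3.037]
wrist_force: [-0.0, 0.8, -1.1]
finger_gap: 23.9
finger_force: 40.0
```

```bash
python3 meas.py m2
```

```text
13.75 [487.9 102.2 320.5] [-3.142  0.     3.037] [-0.01  0.81 -1.11]
[(0.57, array([239.3, 124.2,  21. ,  66.5]))]
-0.1 559.9; 0.0 449.6; 0.1 328.4; 0.2 196.7; 0.3 74.5; 0.4 174.9; 0.5 294.3; 0.6 405.1; 
fit th,g,e [0.272 1.73  2.882] 63.8125
tip [524.5  98.3 199.2]
```

Emit:
arm_command(steps=[[0,0,0,10,0],[0,-1,0,28,0],[0,-2,0,46,0],[0,-3,0,62,0],[0,-4,0,73,0],[0,-4,0,78,0],[0,-4,0,79,0],[0,-4,0,79,0],[0,-4,0,79,0],[0,-4,0,79,0]])

```text
clock: 15.1
eef_pos: [491.9, 102.1, 241.7]
eef_rot: [3.142, 0.0, 3.038]
wrist_force: [-0.6, -0.4, -1.5]
finger_gap: 24.1
finger_force: 40.0
```

```bash
cat > ov.py <<'E'
from meas import *
st=monitor.read_state();s=imaging.camera("scene");t=imaging.camera("top")
print(st["clock"],st["eef_pos"].round(1),st["eef_rot"].round(3),st["wrist_force"].round(2))
ex=np.array([np.cos(-.104),np.sin(-.104),0]);ey=np.array([-ex[1],ex[0],0]);n=-np.sin(.33)*ex+np.array([0,0,np.cos(.33)]);u=np.cross(ey,n)
L=np.array([537.2,97.8,105.1])
f=np.linspace(0,2*np.pi,60)[:,None];c=np.cos(f)*u+np.sin(f)*ey
m,O,a=sil(s,st,.31,1.6,1,K=8);print("tip",O.round(1),"tip in lid frame",[(O-L)@w for w in(u,ey,n)])
x,y=[int(q) for q in proj(s,L)[0]];x-=25;y-=45
im=cv2.resize(s["img"][y:y+72,x:x+50,::-1],(400,576),interpolation=cv2.INTER_CUBIC);im=cv2.convertScaleAbs(im,alpha=1.3);im2=im.copy()
cs,_=cv2.findContours(m[y*8:y*8+576,x*8:x*8+400],cv2.RETR_EXTERNAL,cv2.CHAIN_APPROX_NONE);cv2.drawContours(im2,cs,-1,(0,255,0),1)
for P,r in((L,39.6),(L+2*n,11),(L,11)):
    q=(proj(s,P+r*c)-[x,y]+.5)*8;cv2.polylines(im2,[q.astype(np.int32)],True,(255,255,0),1)
cv2.imwrite("pics/ov.png",np.hstack([im,im2]))
E
python3 ov.py
```

```text
15.1 [491.9 102.1 241.7] [3.142 0.    3.038] [-0.61 -0.42 -1.47]
tip [531.2  98.  121.4] tip in lid frame [np.float64(-0.33658642777375025), np.float64(-0.42089561951280385), np.float64(17.35231664459374)]
```

View pics/ov.png

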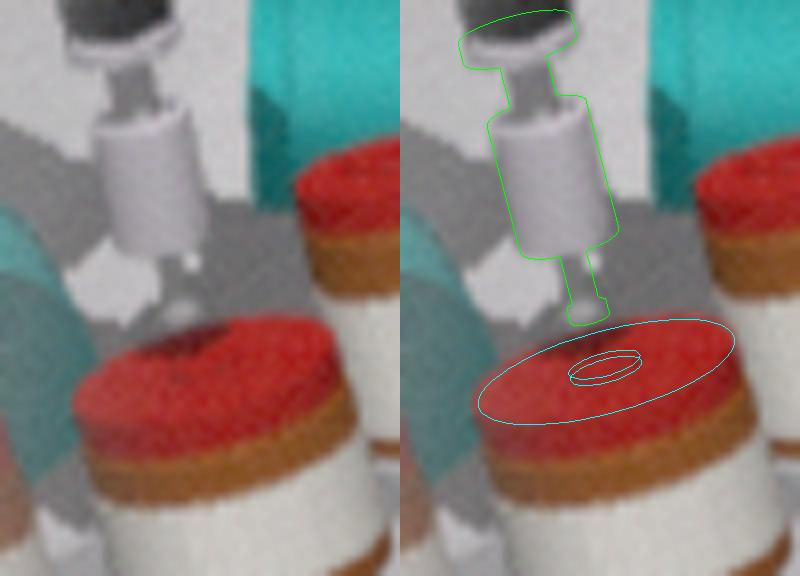

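The green gauge model matches to about 1 pixel, with the tip at (585,315). The lid ellipse and button at (605,367) line up below the tip along the gauge axis. I advance along the axis and average the wrist force.

Emit:
arm_command(steps=[[0,-0.6,0,1.9,0],[0,-1.6,0,4.7,0],[0,-2.5,0,7.6,0],[0,-3.2,0,9.5,0],[0,-3.2,0,9.5,0],[0,-3.2,0,9.5,0]])

```text
clock: 15.95
eef_pos: [495.0, 101.7, 232.0]
eef_rot: [-3.142, 0.0, 3.038]
wrist_force: [-0.5, -0.1, -1.1]
finger_gap: 23.5
finger_force: 40.0
```

```bash
cat > fz.py <<'E'
from meas import *
F=[];P=[]
for i in range(10):
    imaging.camera("top");st=monitor.read_state();F.append(st["wrist_force"]);P.append(st["eef_pos"])
F=np.array(F);print(st["clock"],"F",F.mean(0).round(2),"sd",F.std(0).round(2),"tcp",np.mean(P,0).round(2),"along lid normal",(F.mean(0)@[-.3223,.0336,.946]).round(2))
E
python3 fz.py
```

```text
16.45 F [-0.3  -0.14 -1.55] sd [0.4  0.51 0.51] tcp [495.03 101.75 232.01] along lid normal -1.37
```

Emit:
arm_command(steps=[[0,-0.6,0,1.9,0],[0,-1.3,0,3.8,0],[0,-1.9,0,5.7,0],[0,-2.5,0,7.6,0],[0,-2.8,0,8.5,0],[0,-2.8,0,8.5,0]])

```text
clock: 17.2
eef_pos: [497.7, 101.5, 223.4]
eef_rot: [-3.142, -0.0, 3.038]
wrist_force: [-2.1, -0.1, -0.5]
finger_gap: 23.7
finger_force: 40.0
```

```bash
python3 fz.py
```

```text
17.7 F [-2.57  0.44  0.77] sd [0.56 0.62 0.42] tcp [497.77 101.45 223.47] along lid normal 1.57
```

```bash
python3 ov.py; python3 fz.py
```

```text
17.7 [497.8 101.5 223.4] [ 3.142 -0.     3.038] [-1.55  0.64  1.24]
tip [537.2  97.4 103.2] tip in lid frame [np.float64(-0.6150598340223964), np.float64(-0.4261077792417611), np.float64(-1.818260236820987)]
18.3 F [-2.3   0.03  0.51] sd [0.48 0.5  0.55] tcp [497.81 101.45 223.45] along lid normal 1.23
```

View pics/ov.png

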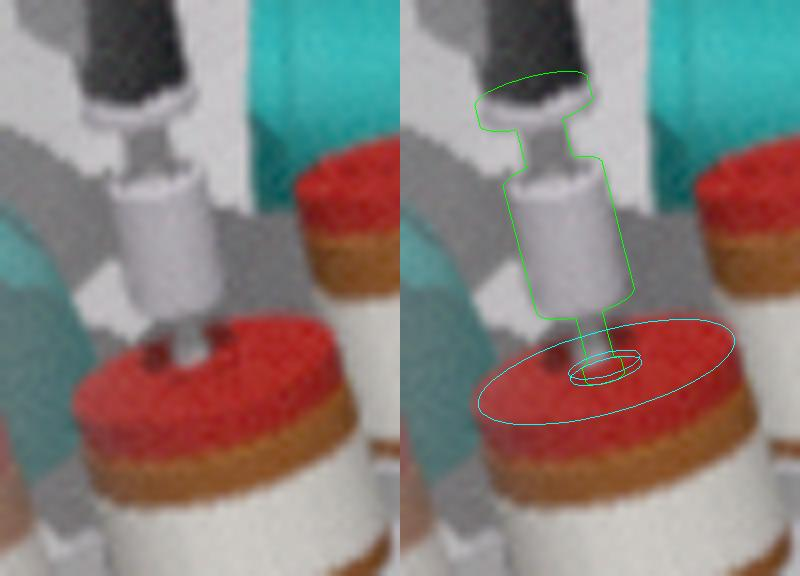

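```bash
cat > tip.py <<'E'
from ov import *
r=trace(s,"gauge");print(r[0]["p"],np.round(r[0]["rect"],1))
reg=r[0]["region"];ys,xs=np.nonzero(reg);yb=ys.max()
print("bottom rows",[(int(q),xs[ys==q].min(),xs[ys==q].max()) for q in range(yb-9,yb+1)],"spot px",proj(s,L+2*n)[0].round(1))
for uv in((x+190/8-.5,y+355/8-.5),(x+190/8-.5,y+350/8-.5)):
    o,d=ray(s,uv);P=o+d*(((L+2*n-o)@n)/(d@n));print("tip px",np.round(uv,1),"off u,y",((P-L)@u).round(1),((P-L)@ey).round(1))
E
python3 tip.py
```

```text
18.3 [497.8 101.4 223.5] [3.142 0.    3.038] [-2.14  0.12 -0.3 ]
tip [537.2  97.4 103.2] tip in lid frame [np.float64(-0.6005351822254179), np.float64(-0.44773795223012475), np.float64(-1.8007894568239688)]
0.76 [244.6 164.8  17.4  61. ]
bottom rows [(182, np.int64(243), np.int64(254)), (183, np.int64(243), np.int64(254)), (184, np.int64(243), np.int64(253)), (185, np.int64(244), np.int64(252)), (186, np.int64(246), np.int64(252)), (187, np.int64(248), np.int64(252)), (188, np.int64(248), np.int64(252)), (189, np.int64(248), np.int64(252)), (190, np.int64(248), np.int64(252)), (191, np.int64(248), np.int64(251))] spot px [252.1 191.1]
tip px [250.2 189.9] off u,y -12.2 5.2
tip px [250.2 189.2] off u,y -15.8 8.5
```

Emit:
arm_command(steps=[[0,0.7,0,-2,0],[0,2.1,0,-7,0],[0,4,0,-14,0],[0,5,0,-18,0],[0,5,0,-18,0],[0,5,0,-18,0]])

```text
clock: 19.2
eef_pos: [492.8, 101.9, 241.3]
eef_rot: [-3.142, -0.0, 3.038]
wrist_force: [-0.1, 0.7, -1.5]
finger_gap: 24.0
finger_force: 40.0
```

```bash
cat > m3.py <<'E'
from ov import *
K=4
for rep in range(3):
    s=imaging.camera("scene");r=trace(s,"gauge")
    reg=cv2.resize(r[0]["region"].astype(np.float32),(512*K,384*K))>.5
    def cost(v):
        m,O,a=sil(s,st,v[0],v[1],v[2]);yc=proj(s,O+78*a)[0][1]
        k=slice(int(yc*K),None);return (m[k]!=reg[k]).sum()/K/K
    best=min((minimize(cost,[th,1,0],method="Nelder-Mead",options=dict(initial_simplex=[[th,1,0],[th+.06,1,0],[th,4,0],[th,1,4]])) for th in(.22,.3,.36)),key=lambda b:b.fun)
    m,O,a=sil(s,st,*best.x);print(round(r[0]["p"],2),best.x.round(3),round(best.fun,1),"tip",O.round(1),"lid frame",[round(float((O-L)@w),1) for w in(u,ey,n)])
    for th in(.2,.25,.3,.35):
        b=minimize(lambda v:cost([th,*v]),[1,0],method="Nelder-Mead",options=dict(initial_simplex=[[1,0],[4,0],[1,4]]));print(th,b.x.round(1),round(b.fun,1),end=" | ")
    print()
E
python3 m3.py; python3 fz.py
```

```text
19.2 [492.8 101.9 241.3] [-3.142 -0.     3.038] [-0.09  0.74 -1.46]
tip [532.2  97.9 121. ] tip in lid frame [np.float64(0.4042484217371167), np.float64(-0.46597380467353666), np.float64(16.684049308839835)]
0.81 [0.203 0.919 9.321] 34.2 tip [527.1  98.4 119.8] lid frame [-4.8, -0.5, 17.2]
0.2 [0.7 9.7] 34.4 | 0.25 [1.6 5.5] 36.4 | 0.3 [1.4 1.6] 43.4 | 0.35 [ 1.7 -2.9] 53.9 | 
0.97 [0.22  1.777 7.172] 38.1 tip [527.2  98.4 119.1] lid frame [-4.9, -0.5, 16.5]
0.2 [1.5 9. ] 39.2 | 0.25 [1.7 4.7] 39.7 | 0.3 [2.9 0.1] 44.8 | 0.35 [ 2.3 -4.1] 53.2 | 
0.8 [ 0.199 -1.485  9.557] 67.5 tip [526.4  98.5 122.1] lid frame [-4.8, -0.5, 19.6]
0.2 [-1.4  9.3] 67.4 | 0.25 [-1.  6.] 69.2 | 0.3 [-1.  2.] 72.9 | 0.35 [-0.4 -1.8] 76.6 | 
20.1 F [ 0.17 -0.2  -1.55] sd [0.46 0.5  0.54] tcp [492.83 101.97 241.44] along lid normal -1.53
```

```bash
cat > sl.py <<'E'
from ov import *
for th in(0,.1,.2,.25,.31,.4):
    m,O,a=sil(s,st,th,1.6,1,K=1);p,q=proj(s,[O+25*a,O+65*a]);print(th,"dx/dy",((p-q)[0]/(p-q)[1]).round(3),end="; ")
p,q=proj(s,[L,L+60*n]);print("n slope",((p-q)[0]/(p-q)[1]).round(3))
# barrel edges / axis: column profile of the gauge region + handle etc. in picture
for rep in range(4):
    s=imaging.camera("scene");r=trace(s,"gauge")[0];reg=r["region"]
    m,O,a=sil(s,st,.27,1.6,2,K=1);b0,b1=proj(s,[O+31*a,O+61*a])[:,1];rows=np.arange(int(np.ceil(b1)),int(b0)+1)
    g=cv2.GaussianBlur(cv2.cvtColor(s["img"],cv2.COLOR_RGB2GRAY).astype(float),(0,0),.8)
    lm=[];A=[]
    for y0 in rows:
        xs=np.nonzero(reg[y0])[0];A.append((xs.min()+xs.max())/2);G=np.gradient(g[y0])
        e=[]
        for c in(xs.min(),xs.max()):
            w=np.arange(c-3,c+4);k=np.abs(G[w]);k=k-k.min();e.append((k*w).sum()/k.sum())
        lm.append(np.mean(e))
    print(r["p"],"slope region",np.polyfit(rows,A,1)[0].round(3),"slope edges",np.polyfit(rows,lm,1)[0].round(3),len(rows))
E
python3 sl.py
```

```text
20.1 [492.8 102.  241.4] [-3.142 -0.     3.038] [ 0.11  0.57 -1.8 ]
tip [532.2  97.9 121.2] tip in lid frame [np.float64(0.49652712963777806), np.float64(-0.44808609159534435), np.float64(16.83658804465983)]
0 dx/dy 0.044; 0.1 dx/dy 0.116; 0.2 dx/dy 0.185; 0.25 dx/dy 0.219; 0.31 dx/dy 0.26; 0.4 dx/dy 0.32; n slope 0.273
0.72 slope region 0.143 slope edges 0.194 12
0.66 slope region 0.205 slope edges 0.239 12
0.67 slope region 0.145 slope edges 0.18 12
0.59 slope region 0.157 slope edges 0.168 12
```

```bash
cat > edge.py <<'E'
from meas import *
import pickle
from scipy.optimize import minimize
def gradmag(p,ims,K=4):
    g=np.mean([i.astype(float) for i in ims],0)
    g=cv2.resize(g,None,fx=K,fy=K,interpolation=cv2.INTER_CUBIC);g=cv2.GaussianBlur(g,(0,0),2.5)
    return np.sqrt(sum(cv2.Sobel(g[...,c],cv2.CV_64F,1,0)**2+cv2.Sobel(g[...,c],cv2.CV_64F,0,1)**2 for c in range(3)))
def score(G,m):
    cs,_=cv2.findContours(m,cv2.RETR_EXTERNAL,cv2.CHAIN_APPROX_NONE);q=np.vstack(cs)[:,0];return np.minimum(G[q[:,1],q[:,0]],np.percentile(G[q[:,1],q[:,0]],90)).mean()
if __name__=="__main__":
    st=monitor.read_state();fr=[imaging.camera("scene") for _ in range(8)];s=fr[-1];pickle.dump((st,fr),open("hov.pkl","wb"))
    G=gradmag(s,[f["img"] for f in fr])
    for th in np.arange(.12,.45,.03):
        best=max((score(G,sil(s,st,th,g,e)[0]),g,e) for g in range(-6,7,2) for e in range(-10,13,1));print(round(th,2),np.round(best,1),end=" | ")
    print()
    c=lambda v:-score(G,sil(s,st,*v[:3])[0])
    for th,e in((.2,7),(.25,5),(.3,1)):
        b=minimize(c,[th,0,e],method="Nelder-Mead",options=dict(initial_simplex=[[th,0,e],[th+.04,0,e],[th,3,e],[th,0,e+3]]));print(b.x.round(3),round(b.fun,2),sil(s,st,*b.x)[1].round(1))
E
python3 edge.py
```

```text
0.12 [39.7  6.  12. ] | 0.15 [44.2  6.  12. ] | 0.18 [46.5  2.  11. ] | 0.21 [48.7  2.   8. ] | 0.24 [49.7  4.   6. ] | 0.27 [49.7  4.   4. ] | 0.3 [48.3  4.   2. ] | 0.33 [47.1  6.   1. ] | 0.36 [46.3  6.  -1. ] | 0.39 [45.4  6.  -3. ] | 0.42 [44.6  6.  -5. ] | 0.45 [43.3  6.  -8. ] | 
[0.252 3.111 5.488] -50.37 [529.9  98.1 118.7]
[0.265 2.995 4.402] -50.27 [530.4  98.1 119.1]
[0.254 2.944 5.21 ] -50.43 [529.8  98.1 118.9]
```

Edge fit gives a lean of about 0.255 rad, 0.07 off the lid normal. The tip sits about 3 mm down-slope of the button centre, so I press again shifted up-slope.

Emit:
arm_command(steps=[[0,-3,0,1.5,0],[0,-4.5,0,4,0],[0,-5.5,0,6.5,0],[0,-5.9,0,8.5,0],[0,-6.3,0,10.5,0],[0,-6.7,0,12.5,0],[0,-7.1,0,14.5,0],[0,-7.3,0,15.6,0],[0,-7.5,0,16.6,0],[0,-7.5,0,16.6,0],[0,-7.5,0,16.6,0]])

```text
clock: 22.38
eef_pos: [500.4, 101.2, 225.0]
eef_rot: [3.142, 0.0, 3.038]
wrist_force: [-0.7, -0.3, 1.6]
finger_gap: 23.8
finger_force: 40.0
```

```bash
python3 fz.py
cat > edge2.py <<'E'
from edge import *
import edge,meas
st=monitor.read_state();fr=[imaging.camera("scene") for _ in range(8)];s=fr[-1];G=gradmag(s,[f["img"] for f in fr])
def c(v):
    d=v[3];meas.SEG[:]=[(d,d+4,6),(d+4,25,4),(25,65,15),(65,85,7),(85,91,17)];return -score(G,sil(s,st,*v[:3])[0])
ex=np.array([np.cos(-.104),np.sin(-.104),0]);ey=np.array([-ex[1],ex[0],0]);n=-np.sin(.33)*ex+np.array([0,0,np.cos(.33)]);u=np.cross(ey,n);L=np.array([537.2,97.8,105.1])
for d in(4,7,10):
    b=minimize(c,[.26,3,5,d],method="Nelder-Mead",options=dict(initial_simplex=[[.26,3,5,d],[.31,3,5,d],[.26,5,5,d],[.26,3,8,d],[.26,3,5,d+3]]));m,O,a=sil(s,st,*b.x[:3]);T=O+b.x[3]*a
    print(b.x.round(3),round(b.fun,2),"tip lid frame",[round(float((T-L-2*n)@w),1) for w in(u,ey,n)])
# lid: red mask centroid shift against the start
import pickle
s0,_=pickle.load(open("p0.pkl","rb"))
def jar(im):
    h=cv2.cvtColor(im,cv2.COLOR_RGB2HSV);m=((h[...,0]>8)&(h[...,0]<20)&(h[...,1]>130));m[:190]=0;m[225:]=0;m[:,:230]=0;m[:,275:]=0;ys,xs=np.nonzero(m);return len(xs),xs.mean().round(2),ys.mean().round(2)
print("jar band",jar(s0["img"]),jar(s["img"]))
E
python3 edge2.py
```

```text
22.875 F [ 0.1  -0.06  0.8 ] sd [0.38 0.42 0.36] tcp [500.34 101.19 224.9 ] along lid normal 0.72
[0.245 2.835 5.236 7.018] -54.75 tip lid frame [-1.2, -0.4, 2.5]
[0.246 3.407 5.452 7.999] -54.3 tip lid frame [-0.9, -0.4, 2.9]
[0.23  6.496 6.549 9.677] -55.2 tip lid frame [-1.8, -0.4, 1.4]
jar band (193, np.float64(258.25), np.float64(205.75)) (192, np.float64(258.2), np.float64(205.77))
```

Pressed about half way and the jar is unmoved. To square the gauge better, I loosen the grip and swing the handle back about the seated tip.

Emit:
arm_command(steps=[[0,0,0,0,0],[0,0,0,0,0],[0,1,0,0.3,0],[0,2,0,0.6,0],[0,3,0,0.8,0],[0,4,0,1.1,0],[0,5,0,1.4,0],[0,6,0,1.7,0],[0,7,0,2,0],[0,7,0,2,0],[0,7,0,2,0]], force=6)

```text
clock: 24.65
eef_pos: [493.3, 101.9, 222.8]
eef_rot: [-3.142, -0.0, 3.038]
wrist_force: [-0.3, -0.8, 1.1]
finger_gap: 23.5
finger_force: 6.0
```

```bash
python3 fz.py; python3 edge2.py
```

```text
25.15 F [-0.97 -0.21  0.89] sd [0.37 0.42 0.44] tcp [493.28 101.92 222.81] along lid normal 1.15
[0.293 2.641 6.743 5.133] -56.74 tip lid frame [-1.3, -0.4, 1.0]
[0.297 3.871 6.172 7.306] -57.34 tip lid frame [-1.4, -0.4, 2.0]
[0.296 5.983 6.23  8.728] -59.05 tip lid frame [-1.4, -0.4, 1.3]
jar band (193, np.float64(258.25), np.float64(205.75)) (192, np.float64(258.26), np.float64(205.66))
```

Emit:
arm_command(steps=[[0,1,0,0.3,0],[0,2,0,0.6,0],[0,3,0,0.9,0],[0,4,0,1.2,0],[0,4,0,1.2,0],[0,4,0,1.2,0]])

```text
clock: 26.3
eef_pos: [489.3, 102.3, 221.6]
eef_rot: [3.142, -0.0, 3.038]
wrist_force: [-0.4, -0.2, 0.7]
finger_gap: 23.7
finger_force: 6.0
```

Emit:
arm_command(steps=[[0,0,0,0,0],[0,0,0,0,0],[0,0,0,0,0],[0,0,0,0,0]], force=30)

```text
clock: 26.8
eef_pos: [489.3, 102.3, 221.7]
eef_rot: [3.142, -0.0, 3.038]
wrist_force: [-0.5, -0.6, 0.7]
finger_gap: 24.1
finger_force: 30.0
```

```bash
python3 fz.py; python3 edge2.py
```

```text
27.3 F [-0.63  0.08  0.47] sd [0.44 0.67 0.53] tcp [489.32 102.34 221.63] along lid normal 0.65
[0.317 0.939 7.794 3.768] -57.37 tip lid frame [-1.5, -0.4, 1.6]
[0.323 2.774 6.959 6.113] -57.11 tip lid frame [-1.6, -0.4, 2.1]
[0.315 5.279 7.934 7.888] -57.48 tip lid frame [-1.7, -0.4, 1.3]
jar band (193, np.float64(258.25), np.float64(205.75)) (196, np.float64(258.33), np.float64(205.59))
```

Lean is about 0.32 rad, the tip is within about 2 mm of the button centre, and the force is about 2.1 N. I press 3 mm further along the axis to reach half way.

Emit:
arm_command(steps=[[0,-0.3,0,1,0],[0,-0.6,0,2,0],[0,-0.9,0,2.8,0],[0,-0.9,0,2.8,0],[0,-0.9,0,2.8,0],[0,-0.9,0,2.8,0]])

```text
clock: 28.45
eef_pos: [490.2, 102.2, 218.9]
eef_rot: [-3.142, 0.0, 3.038]
wrist_force: [-0.4, 0.0, 1.5]
finger_gap: 23.7
finger_force: 30.0
```

```bash
python3 fz.py; python3 edge2.py
```

```text
28.95 F [-1.14 -0.18  1.02] sd [0.49 0.42 0.36] tcp [490.25 102.24 218.86] along lid normal 1.32
[0.328 4.059 6.675 2.248] -53.37 tip lid frame [-1.3, -0.4, -5.9]
[0.282 2.861 9.617 6.141] -54.67 tip lid frame [-4.0, -0.4, -1.1]
[0.33  3.79  6.285 9.409] -59.59 tip lid frame [-1.5, -0.4, 1.5]
jar band (193, np.float64(258.25), np.float64(205.75)) (195, np.float64(258.29), np.float64(205.77))
```

```bash
python3 -c "
from cell import job
print(job.sign_off())"
```

```text
the job is handed in; nothing more can be done
None
```

The job is handed in with the gauge still gripped on the wide jar's button: lean about 0.33 rad, tip about 2 mm off centre, plunger about half way (about 2.7 N), and the wide jar unmoved; these are my own estimates, as sign-off returned no verdict, and I did not re-measure the other jars, bottle and tin.

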